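Snap the matching caps onto two cocktail shakers

TASK

Close up both cocktail shakers before the shake: match each loose steel cap to the shaker whose collar it fits and press it straight down past the click until its rim sits flush on the shoulder, with the shakers left upright on the worktop and the other things on the counter left where they are. Do the two in either order, but do not let go of the last one: finish while still holding that cap between the fingers and pressing it firmly down (about 10 N) on its shaker.

Things in the scene. Friction and masses are not known exactly. Their poses are not given: they have to be found in the camera images.
- shaker_large: The larger cocktail shaker, plain steel, loose, upright, about 0.45 kg: tapered cup (foot 64 mm, widest 90 mm across at 124 mm up) with a fixed domed strainer lid that narrows to a flat round shoulder 52 mm across, 148 mm above the foot; from its middle rises the collar, 34 mm in diameter. Origin: centre of the foot; z up along its axis.
- shaker_large_seat (a point): Centre of the large shaker's flat shoulder, on its axis, 148 mm above its foot; the cap's rim lies on this plane when home. The collar stands 20 mm above it (top edge tapers 6 mm inward over 8 mm). A black silicone ring round the collar, 6.8 mm above the shoulder, stands 3 mm proud and gives way under the cap's inner lip.
- shaker_small: The smaller cocktail shaker, same make and steel, loose, upright, about 0.32 kg: foot 52 mm, widest 70 mm across at 90 mm up, flat shoulder 41 mm across at 110 mm above the foot, collar 23 mm in diameter. Origin: centre of the foot; z up along its axis.
- shaker_small_seat (a point): Centre of the small shaker's flat shoulder, on its axis, 110 mm above its foot. Collar 20 mm high with the same taper and silicone ring as on the large one.
- cap_large: Loose steel cap of the large shaker, standing mouth down: 47 mm in diameter (48 mm at the rim), 46 mm high, sides straight up to 37 mm, domed top, 80 g; hollow 24 mm deep with an inner lip at the rim (mouth 36.4 mm). Far too wide to hold on the small collar. Origin: centre of the rim; z up along its axis.
- cap_large_top (a point): Centre of the large cap's top, 46 mm above its rim. How a cap closes: it slips over the collar until its lip meets the silicone ring, rim 6.5 mm above the shoulder; a straight push of 10 to 20 N takes the lip over the ring, the resistance drops (the click), and the rim comes flush on the shoulder, where the ring holds it: it does not fall off, and pulled up it lifts the shaker.
- cap_small: Loose steel cap of the small shaker, standing mouth down: 36 mm in diameter (37 mm at the rim), 40 mm high, sides straight up to 31 mm, domed top, 50 g; hollow 24 mm deep, mouth 25.4 mm. Closes just as the large one does; cannot go over the large collar. Origin: centre of the rim; z up along its axis.
- cap_small_top (a point): Centre of the small cap's top, 40 mm above its rim.
- worktop: The marble worktop on which everything stands, top at z = 0 (its origin is of no use).
- rocks_glass: Bystander: cut rocks glass, 80 mm across, 92 mm high, standing on the coasters. Origin: centre of its foot.
- coasters: Bystander: stack of five round leather coasters, 98 mm across, 25 mm high. Origin: centre of the underside.
- jigger: Bystander: steel double-cone measure, 43 mm across, 84 mm high, standing. Origin: centre of its foot.
- wine_stopper: Bystander: steel wine stopper standing on its cap, 34 mm across, 45 mm high, with two black rings on its plug; not a shaker cap. Origin: centre of the underside.
- bitters: Bystander: small bitters bottle with a black cap, 44 mm across, 105 mm high, behind the shakers. Origin: centre of its foot.
- opener: Bystander: flat bar-blade bottle opener, 166 x 36 x 8 mm, lying to the robot's left. Origin: centre of its underside.
- candle: Bystander: candle in a glass, 72 mm across, 71 mm high, to the robot's right. Origin: centre of its foot.
There are look-alikes about, which are no part of the job. What is shaped like the cap_small but brown or orange is not meant.

How it is judged (in metres and radians):
At the end, for the whole second after the job is handed in: Each cap on its shaker: rim flush within 2 mm, centred within 4 mm, square within 0.07 rad; both shakers upright within 0.07 rad on the worktop. Fingers round the sides of one cap press it: its shaker bears on the worktop with over 10 N (large) or 8 N (small), weight included (z of cap_large in the frame of shaker_large_seat between -0.002 and 0.002 m and horizontal distance between cap_large and shaker_large_seat below 0.004 m and angle between the z axis of cap_large and the z axis of shaker_large, either way round below 0.07 rad and angle between each of shaker_large, shaker_small's own z axis and vertical below 0.07 rad and height (world z) of each of shaker_large, shaker_small below 0.008 m and z of cap_small in the frame of shaker_small_seat between -0.002 and 0.002 m and horizontal distance between cap_small and shaker_small_seat below 0.004 m and angle between the z axis of cap_small and the z axis of shaker_small, either way round below 0.07 rad and ((contact force between the fingers and cap_large above 3 N and contact force between shaker_large and worktop above 10 N and z of the grasp point in the frame of cap_large_top below 0.012 m and horizontal distance between the grasp point and cap_large below 0.03 m) or (contact force between the fingers and cap_small above 3 N and contact force between shaker_small and worktop above 8 N and z of the grasp point in the frame of cap_small_top below 0.012 m and horizontal distance between the grasp point and cap_small below 0.03 m))); the arm keeps its last pose, push and grip.
It fails at once if a shaker is tipped by more than 0.35 rad (angle between any of shaker_large, shaker_small's own z axis and vertical above 0.35 rad).
It fails at once if another thing on the counter is shifted by more than 30 mm (distance of any of rocks_glass, coasters, jigger, wine_stopper, bitters, opener, candle from where it was at the start of the episode above 0.03 m).
It also fails if it takes over 72 s, if anything falls off the work surface, if the arm or the gripper's body presses on something with over 40 N, if the wrist force passes 120 N, or if a joint passes its speed limit or range.

ROBOT

A 6-joint arm with a two-finger parallel gripper is mounted at the origin on a cart in front of the work surface, level with it; the furniture and walls round the work are solid. World frame = base frame: x ahead of the robot, y to its left, z up, the work surface at z = 0. Lengths are in mm, angles in degrees, forces in N, time in s.
With the tool pointing down it reaches from about 150 to 775 mm from the base axis. Payload 6.1 kg.
Tool frame: the origin (TCP) lies between the finger pads; the fingertips stand 14 mm ahead of it and the grasp point (between the pads) lies 5 mm behind it (bot.tip_extent is the distance from the TCP to the fingertips, in mm); z points along the fingers, y is the line along which they close (so a half turn about z gives the same grasp; the last joint's range is limited). The gripper opens to 85 mm and grips with 20 to 120 N. Pads are 22 mm wide; open, the fingers measure 114 mm over their backs; the gripper's body (76 mm by 85 mm) begins 54 mm behind the grasp point. The pads swing forward as they close: fully open they stand 13 mm farther back than shut.
Start: joints at [-77.177, 7.208, -2.269, 80.523, 0, 90], TCP at [116.511, -511.892, 245.295] pointing down, gripper open.
Joint ranges: [-155.77, 155.77], [-54.66, 111.73], [-72.52, 77.12], [-102.08, 115.82], [-83.92, 84.16], [-180, 180]. Speed limits (degrees/s): [136.94, 136.94, 172.46, 180, 180, 180].

INTERFACE

Orientations are given as a 3x3 rotation matrix whose columns are the frame's x, y, z axes.
In Python, from bench import bot, claw, capture, monitor gives the robot as it stands. Calls block until the motion is done:
- bot.move_to(position, orientation): joint-space move of the TCP to a pose.
- bot.move_l(position, ori=None, feed=150): straight line of the TCP; ori=None keeps the orientation; feed is the mean speed in mm/s.
- bot.move_j(angles): joint-space move.
- claw.move_gripper(opening, squeeze=None): finger opening in mm; squeeze is the grip in N (None keeps the last); returns when the fingers have stopped.
- bot.pause(seconds).
- bot.ik(position, orientation): joint angles nearest the present ones, or None.
- capture(name): name is "scene" or "top"; returns a dict with "color" (400x640x3 uint8, blue, green, red), "range_z" (400x640 float32, mm along the optical axis (not along the pixel's ray), 0 where there is no reading), "camera_matrix" (3x3 intrinsics, pixels), "rvec" (rotation vector, rad) and "tvec" (3), from world to camera coordinates, as OpenCV has them. Camera axes: x right, y down, z forward; pixel columns grow to the right and rows downward; lengths in mm; the calibration is good to about 2 mm. A picture is of the moment at which its call begins.
A pose or a line that the arm cannot do raises bot.PlanningError and nothing moves.
- bot.finish_job(): hands the job in; it is judged then, once.
Readings, each from a call of its own:
- monitor.read_time(): time.
- monitor.read_q(): joint angles.
- monitor.read_joint_vel(): joint speeds.
- monitor.read_effort(): joint torques, N m.
- monitor.read_ee_pos(): TCP position.
- monitor.read_orientation(): TCP orientation.
- monitor.read_wrist_force(): force on the tool from outside, world axes, zero at the start.
- monitor.read_ft_torque(): the same for the moment, N m.
- monitor.read_gripper_width(): finger opening in mm.
- monitor.read_grasp_force(): force on a finger pad.
Only numpy, scipy, OpenCV 4.12 (cv2) and the standard library are available. Lean on these libraries where they do the work, as an engineer would, in place of code of your own. Each camera call takes 0.05 s, during which the arm holds its last target. There are 200 camera calls.

## Working session

There is one attempt and no reset: what is moved stays moved. The work goes in short steps, each a Python script; the robot and the scene stay as the last script left them, time stands still between calls to the robot, and variables do not carry over. Pictures are saved under pics/ and viewed, at most 10 in all, crops included, and the job is handed in when it is done.

```bash
mkdir -p pics; ls
python3 - <<'E'
from bench import capture
import cv2,numpy as np,pickle
for n in("scene","top"):
    c=capture(n);pickle.dump(c,open(n+".pkl","wb"));cv2.imwrite(f"pics/{n}0.png",c["color"])
    R=cv2.Rodrigues(c["rvec"])[0];print(n,(-R.T@np.array(c["tvec"]).ravel()).round(),R[2].round(2),np.array(c["camera_matrix"])[0,0])
E
```

```text
pics
scene [-257.  386.  734.] [ 0.71 -0.41 -0.58] 373.64076498204344
top [ 372.  -67. 1158.] [ 0.13 -0.02 -0.99] 365.7184753724993
```

View pics/scene0.png

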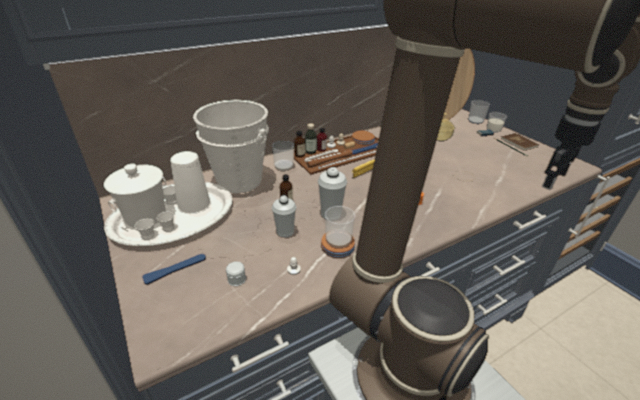

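View pics/top0.png

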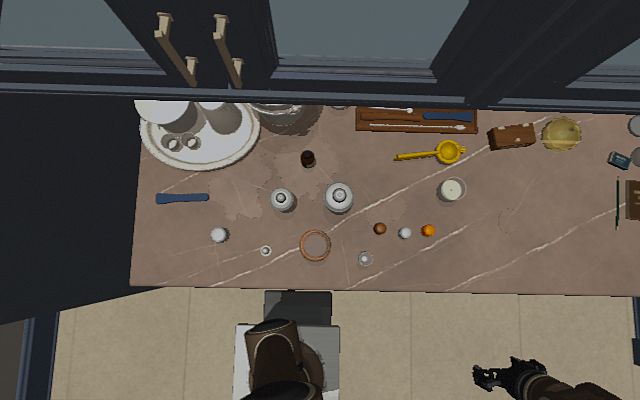

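The top view shows the large cap at (219,235), the small cap at (405,233) between a brown and an orange decoy, the small shaker at (283,200), the large shaker at (339,197), the wine stopper at (265,251) and the jigger at (365,258). In the scene view the large cap is at (236,272) and the shakers are at (285,215) and (332,190). Next I'll get positions from depth.

```bash
cat > vis.py <<'E'
import cv2,numpy as np
def cloud(c):
    K=np.array(c["camera_matrix"]);R=cv2.Rodrigues(np.array(c["rvec"]))[0];t=np.array(c["tvec"]).ravel()
    v,u=np.indices(c["range_z"].shape);z=c["range_z"]
    P=np.stack([(u-K[0,2])/K[0,0]*z,(v-K[1,2])/K[1,1]*z,z],-1)
    W=(P-t)@R; W[z==0]=np.nan; return W
def ray_at(c,uv,h):
    K=np.array(c["camera_matrix"]);R=cv2.Rodrigues(np.array(c["rvec"]))[0];t=np.array(c["tvec"]).ravel()
    d=R.T@np.linalg.inv(K)@np.array([*uv,1.]);o=-R.T@t
    return o+d*(h-o[2])/d[2]
E
python3 - <<'E'
import pickle,numpy as np,cv2
from vis import *
t=pickle.load(open("top.pkl","rb"));s=pickle.load(open("scene.pkl","rb"));T=cloud(t);S=cloud(s)
obj=dict(capL=(219,235,46),capS=(405,233,40),brown=(380,228,40),orange=(428,230,40),shS=(283,200,130),shL=(339,197,168),stop=(265,251,45),jig=(365,258,84),glass=(315,245,117),bit=(308,159,105),candle=(452,190,71),opener=(182,198,8))
for n,(u,v,h) in obj.items():
    p=ray_at(t,(u,v),h)
    o=[]
    for W in(T,S):
        r=np.hypot(W[...,0]-p[0],W[...,1]-p[1]); m=(r<55 if n in("shL","glass","opener")else r<36)&(W[...,2]>10 if n!="opener" else W[...,2]>4)
        q=W[m]
        if len(q)<8:o.append(None);continue
        zt=np.percentile(q[:,2],97); k=q[q[:,2]>h-16]
        e=cv2.minEnclosingCircle(k[:,:2].astype(np.float32)) if len(k)>3 else None
        o.append((len(q),zt.round(1),len(k),np.round(k[:,:2].mean(0),1).tolist(),None if e is None else (np.round(e[0],1).tolist(),round(e[1],1))))
    print(n,p[:2].round(1),*o,sep="\n   ")
a=t["color"][140:270,170:470];cv2.imwrite("pics/c1.png",cv2.resize(a,None,fx=2.6,fy=2.6,interpolation=cv2.INTER_CUBIC))
E
```

```text
capL
   [419.3 215.6]
   (221, np.float64(50.4), 197, [421.8, 219.5], ([422.1, 221.0], 23.3))
   (353, np.float64(48.4), 246, [413.4, 222.1], ([419.0, 221.3], 23.4))
capS
   [ 439.7 -350.2]
   (128, np.float64(43.3), 115, [441.7, -349.4], ([442.3, -351.1], 17.9))
   None
brown
   [ 453.1 -273.2]
   (119, np.float64(44.0), 110, [454.0, -272.4], ([454.6, -273.2], 17.9))
   None
orange
   [ 450.6 -421.2]
   (126, np.float64(43.2), 113, [451.1, -422.7], ([451.5, -424.2], 17.5))
   (28, np.float64(39.2), 15, [436.2, -430.5], ([441.1, -433.4], 14.5))
shS
   [519.2  19.5]
   (373, np.float64(131.1), 84, [527.0, 29.2], ([528.2, 30.9], 20.5))
   (616, np.float64(127.0), 62, [521.2, 31.0], ([525.2, 29.1], 14.2))
shL
   [ 526.1 -136.6]
   (755, np.float64(169.5), 169, [532.7, -136.0], ([535.4, -134.8], 25.8))
   (976, np.float64(166.3), 100, [525.5, -133.0], ([529.9, -135.6], 19.2))
stop
   [374.7  75.2]
   (75, np.float64(45.0), 32, [377.1, 77.6], ([377.2, 78.4], 9.8))
   (105, np.float64(45.9), 50, [371.5, 79.6], ([372.1, 79.3], 8.9))
jig
   [ 361.3 -221.4]
   (175, np.float64(86.1), 80, [359.2, -224.4], ([359.7, -221.4], 19.3))
   None
glass
   [394.8 -74.5]
   (785, np.float64(119.2), 104, [396.8, -74.9], ([396.1, -73.5], 40.2))
   (1410, np.float64(117.3), 323, [393.8, -75.2], ([395.6, -74.3], 42.4))
bit
   [646.8 -47.6]
   (2417, np.float64(663.4), 2267, [638.7, -47.3], ([646.6, -47.6], 35.9))
   (1191, np.float64(603.7), 978, [637.1, -46.4], ([645.3, -47.7], 35.6))
candle
   [ 571.7 -486.3]
   (425, np.float64(71.5), 81, [562.5, -475.9], ([574.9, -488.2], 34.9))
   None
opener
   [534.6 348.2]
   (349, np.float64(13.4), 349, [535.8, 349.4], ([534.4, 348.0], 54.9))
   (327, np.float64(11.3), 327, [533.1, 350.9], ([535.0, 348.2], 54.8))
```

View pics/c1.png

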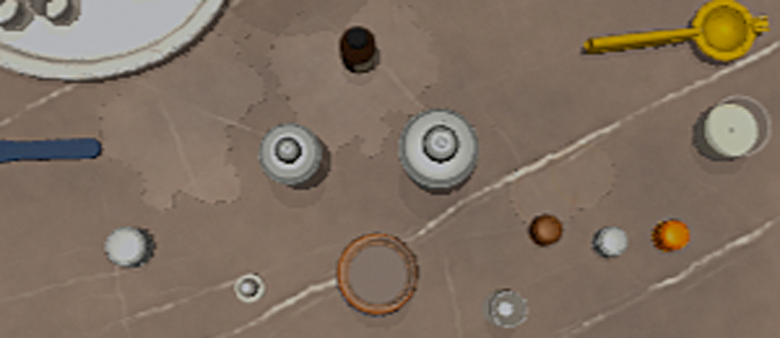

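Run:
```python
import pickle,numpy as np,cv2
from vis import *
C={n:pickle.load(open(n+".pkl","rb")) for n in("top","scene")}
for n,p,h,rc in(("S",(525,29),130,11.5),("L",(530,-135),168,17)):
  for cn,c in C.items():
    W=cloud(c);r=np.hypot(W[...,0]-p[0],W[...,1]-p[1])
    for d in(4,8,12,16):
      m=((r<30)&(W[...,2]>h-d)); k=W[m]
      if len(k)<4: continue
      vs,us=np.nonzero(m);(cu,cv),rr=cv2.minEnclosingCircle(np.c_[us,vs].astype(np.float32))
      e=cv2.minEnclosingCircle(k[:,:2].astype(np.float32))
      print(n,cn,d,len(k),np.round(e[0],1),round(e[1],1),"px",round(cu,1),round(cv,1),round(rr,1),"ray",ray_at(c,(cu,cv),h-d/2)[:2].round(1), "z",k[:,2].min().round(),k[:,2].max().round())
  # widest-part silhouette from top
o=np.hstack([cv2.resize(C["top"]["color"][175:225,255:365],None,fx=7,fy=7,interpolation=cv2.INTER_CUBIC)]);o2=cv2.resize(C["scene"]["color"][160:243,265:355],None,fx=6,fy=6,interpolation=cv2.INTER_CUBIC)[:240]
z=np.zeros((350+240,770,3),np.uint8);z[:350]=o;z[350:350+240,:540]=o2;cv2.imwrite("pics/c2.png",z)
```

```text
S top 4 37 [527.9  30.6] 9.8 px 279.3 197.0 3.4 ray [527.8  30.5] z 126.0 135.0
S top 8 55 [527.6  30.4] 13.4 px 279.6 197.4 4.7 ray [527.   29.9] z 122.0 135.0
S top 12 71 [527.5  29.7] 14.0 px 279.8 197.5 4.9 ray [527.   29.3] z 118.0 135.0
S top 16 84 [528.2  30.9] 20.5 px 279.5 197.5 7.1 ray [527.3  30.4] z 114.0 135.0
S scene 4 24 [523.7  28.9] 8.8 px 282.9 198.0 3.1 ray [524.4  28.9] z 126.0 133.0
S scene 8 35 [523.9  30.5] 9.9 px 282.5 199.0 3.6 ray [523.2  30.9] z 122.0 133.0
S scene 12 53 [524.   31.6] 13.4 px 282.5 200.3 4.6 ray [520.1  32.5] z 118.0 133.0
S scene 16 62 [525.2  29.1] 14.2 px 282.6 200.4 4.7 ray [521.9  31.3] z 115.0 133.0
L top 4 97 [ 533.8 -135.4] 15.7 px 338.5 194.5 5.7 ray [ 533.3 -135.2] z 164.0 173.0
L top 8 119 [ 533.8 -135.5] 18.5 px 338.5 194.6 6.6 ray [ 533.2 -135.4] z 160.0 173.0
L top 12 154 [ 533.6 -136. ] 19.8 px 338.5 195.0 7.2 ray [ 532.6 -135.5] z 156.0 173.0
L top 16 169 [ 535.4 -134.8] 25.8 px 338.0 194.5 9.2 ray [ 534.3 -134.3] z 152.0 173.0
L scene 4 47 [ 531.2 -136.6] 15.6 px 332.0 170.5 5.0 ray [ 530.8 -136.2] z 164.0 170.0
L scene 8 64 [ 530.5 -136.2] 16.2 px 332.0 171.5 5.2 ray [ 528.8 -135. ] z 161.0 170.0
L scene 12 91 [ 529.9 -135.6] 19.2 px 332.0 173.0 6.1 ray [ 524.4 -132.3] z 156.0 170.0
L scene 16 100 [ 529.9 -135.6] 19.2 px 332.0 173.5 6.2 ray [ 524.7 -132.6] z 152.0 170.0
```

View pics/c2.png

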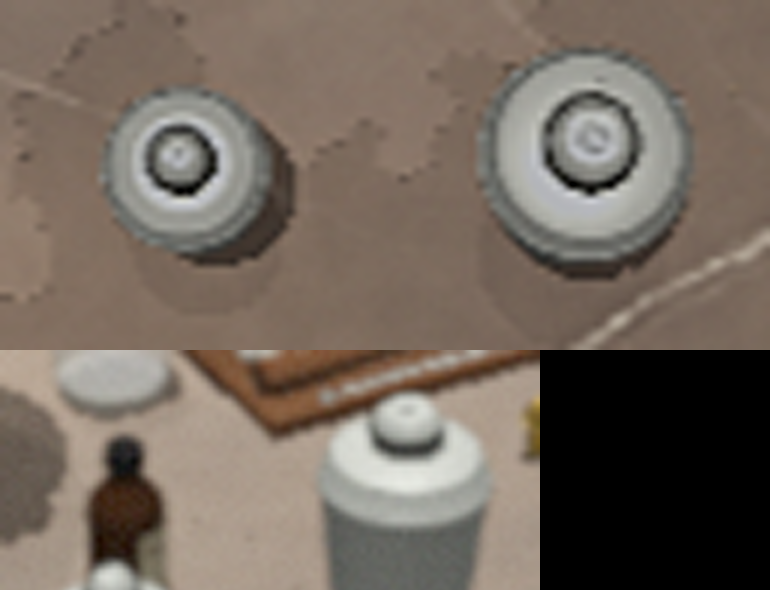

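The top crop shows the black rings at about (181,159) and (591,141), which are full-image (280.3,197.2) and (338.9,194.6). They agree with the depth fits to about 2 mm, well inside the ±7 mm capture of the tapered collars. I'll take the small cap first.

```bash
cat > act.py <<'E'
from bench import bot,claw,capture,monitor as m
import numpy as np
D=np.array([[0,1,0],[1,0,0],[0,0,-1.]]).astype(float)  # tool y along world x, pointing down
D[:,0]=np.cross(D[:,1],D[:,2])
D2=D*np.array([-1,-1,1])
def best(p):
    c=[(abs(bot.ik(p,O)[5]),i) for i,O in enumerate((D,D2)) if bot.ik(p,O) is not None]
    return (D,D2)[min(c)[1]]
def fz(): return float(np.array(m.read_wrist_force())[2])
def state(s): print(s,"t",round(float(np.ravel(m.read_time())[0]),2),"p",np.round(m.read_ee_pos(),1),"F",np.round(m.read_wrist_force(),1),"w",round(float(m.read_gripper_width()),1),"g",np.round(m.read_grasp_force(),1))
def grab(x,y,g,O):
    bot.move_to([x,y,150],O); claw.move_gripper(80,100); bot.move_l([x,y,g],feed=150); state("at cap")
    claw.move_gripper(20,100); state("gripped"); bot.move_l([x,y,240],feed=200); state("lifted")
E
python3 - <<'E'
from act import *
O=best([441,-351,150]);np.save("O.npy",O);print(O[:,1],bot.ik([441,-351,150],O).__repr__(),bot.ik([526,29,240],O),bot.ik([420,221,18],O),bot.ik([532,-136,240],O))
grab(441,-351,18,O)
bot.move_to([526,29,240],O);state("over")
import cv2,pickle
for n in("top","scene"):
    c=capture(n);pickle.dump(c,open(n+"1.pkl","wb"))
    a=c["color"][130:280,180:420] if n=="top" else c["color"][100:250,200:440]
    cv2.imwrite(f"pics/{n}1.png",cv2.resize(a,None,fx=3,fy=3))
E
```

```text
[1. 0. 0.] array([-38.51692631,  12.26930532,  -8.18504802,  69.54564665,
         0.        ,  51.48307369]) [ 3.15569796  7.40294035 -2.70683934 79.89022031  0.         93.15569796] [ 27.75291786   7.96728089 -31.0238269   51.00889221   0.
 117.75291786] [-14.3399285    9.8386074    0.15172783  80.31312043   0.
  75.6600715 ]
at cap t 2.77 p [ 441.5 -351.4   18.9] F [ 0.1 -0.7  0.5] w 80.0 g 0.0
gripped t 3.26 p [ 441.4 -351.4   19. ] F [-1.2  0.5  6.5] w 33.6 g 99.6
lifted t 4.52 p [ 440.6 -350.7  238.7] F [ 0.4 -0.4 -1.1] w 33.4 g 99.3
over t 5.97 p [526.1  28.2 239.9] F [-0.2 -0.1  0.1] w 32.8 g 99.3
```

View pics/scene1.png

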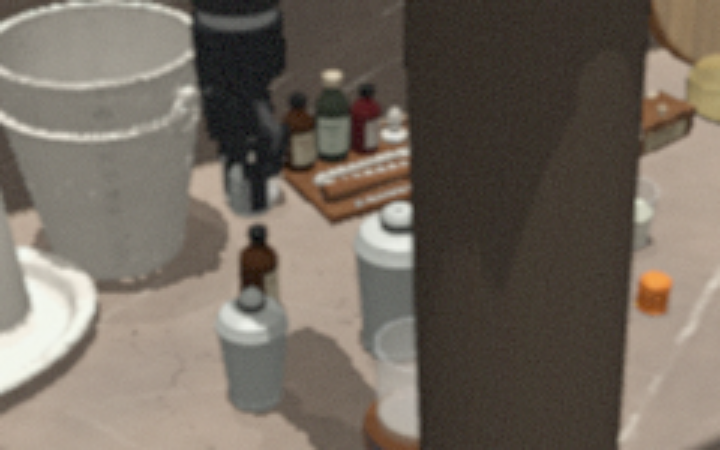

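The cap is in the fingers at about (251,190) in the crop, over the small shaker. The width reads 33 mm instead of 36, so I'll measure the cap in the hand.

Run:
```python
import pickle,numpy as np,cv2
from vis import *
c=pickle.load(open("scene1.pkl","rb"));W=cloud(c)
m=(abs(W[...,0]-526)<40)&(abs(W[...,1]-29)<40)&(W[...,2]>205)&(W[...,2]<275)
for lo in range(210,275,5):
    k=W[m&(W[...,2]>=lo)&(W[...,2]<lo+5)]
    if len(k):print(lo,len(k),k.min(0).round(),k.max(0).round())
v,u=np.nonzero(m);print(u.min(),u.max(),v.min(),v.max())
a=c["color"][140:180,260:310];cv2.imwrite("pics/s1z.png",cv2.resize(a,None,fx=14,fy=14,interpolation=cv2.INTER_CUBIC))
```

```text
220 10 [506.  22. 221.] [525.  45. 224.]
225 18 [501.  13. 225.] [527.  44. 230.]
230 18 [496.  12. 231.] [545.  44. 235.]
235 28 [495.  12. 235.] [547.  44. 240.]
240 25 [492.  10. 240.] [546.  44. 245.]
245 22 [494.  10. 245.] [545.  44. 250.]
250 28 [491.  24. 250.] [544.  44. 255.]
255 36 [493.  22. 255.] [552.  42. 260.]
260 32 [493.  22. 260.] [548.  41. 265.]
265 10 [502.  27. 265.] [547.  42. 270.]
270 13 [493.  33. 270.] [550.  43. 275.]
272 289 149 172
```

View pics/s1z.png

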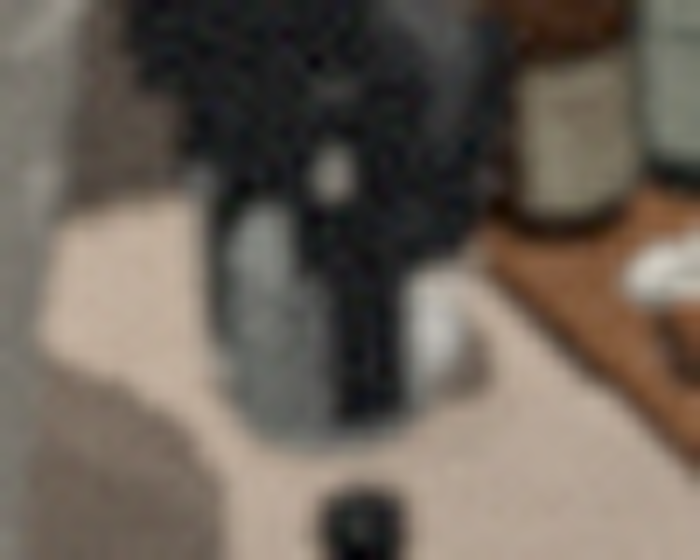

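Cap upright and centred (y 10–45 mm, rim at about 220 mm). Pressing it on.

```bash
cat >> act.py <<'E'
def press(x,y,z0,zend,fend,fmax=45):
    z=z0
    while z>zend:
        z-=1; bot.move_l([x,y,z],feed=30); F=np.array(m.read_wrist_force()); p=np.array(m.read_ee_pos())
        print(f"cmd {z:.0f} z {p[2]:.1f} F {F.round(1)}")
        if F[2]>fmax or (p[2]<zend+3.5 and F[2]>fend) or np.hypot(*F[:2])>20: break
    return z
E
python3 - <<'E'
from act import *
O=np.load("O.npy")
bot.move_l([526,29,165],feed=200);bot.move_l([526,29,142],feed=60);state("pre")
press(526,29,142,126,14)
state("end")
E
```

```text
pre t 7.12 p [525.9  29.  141.8] F [-0.1 -0.1  0.9] w 33.2 g 99.3
cmd 141 z 141.1 F [ 0.4 -0.1 -0.9]
cmd 140 z 140.1 F [ 0.5 -0.4 -1. ]
cmd 139 z 139.0 F [ 0.6  0.6 -0.1]
cmd 138 z 137.9 F [ 0.5  1.5 -0.1]
cmd 137 z 136.9 F [ 1.5  0.7 -0.3]
cmd 136 z 136.2 F [0.7 0.9 0.9]
cmd 135 z 135.8 F [0.5 1.  5.5]
cmd 134 z 135.1 F [0.7 0.6 6.3]
cmd 133 z 134.3 F [2.2 1.8 8.5]
cmd 132 z 132.6 F [1.4 1.3 2.3]
cmd 131 z 129.6 F [-0.3  0.1 -3.2]
cmd 130 z 129.4 F [ 0.7 -0.7 -3.9]
cmd 129 z 129.1 F [-0.3  0.1 -1.9]
cmd 128 z 129.0 F [-2.7  0.5  5.8]
cmd 127 z 129.0 F [-3.3  0.2 11.7]
cmd 126 z 129.0 F [-5.3 -0.1 18.1]
end t 11.12 p [526.7  29.1 129. ] F [-5.3 -0.1 18.1] w 33.1 g 102.4
```

The click is clear, and the cap bottoms at TCP 129, which is flush. Unload, release, fetch the large cap.

Run:
```python
from act import *
import pickle
O=np.load("O.npy")
bot.move_l([526.5,29,129],feed=30);state("unl")
claw.move_gripper(80);state("open");bot.move_l([526.5,29,240],feed=200);state("up")
grab(420.5,221.2,20,O)
bot.move_to([532,-135.8,280],O);state("over")
for n in("top","scene"): pickle.dump(capture(n),open(n+"2.pkl","wb"))
import cv2
from vis import *
c=pickle.load(open("scene2.pkl","rb"));W=cloud(c)
for nm,x,y,z0,z1 in(("capL",532,-136,240,300),("capS",526,29,108,160)):
  for lo in range(z0,z1,6):
    k=W[(abs(W[...,0]-x)<40)&(abs(W[...,1]-y)<40)&(W[...,2]>=lo)&(W[...,2]<lo+6)]
    if len(k):print(nm,lo,len(k),k.min(0).round(),k.max(0).round())
a=cv2.resize(c["color"][80:260,230:430],None,fx=3.3,fy=3.3,interpolation=cv2.INTER_CUBIC);cv2.imwrite("pics/s2.png",a)
```

```text
unl t 11.38 p [526.8  29.  129. ] F [-1.6  0.9  1.6] w 33.5 g 100.5
open t 11.89 p [526.5  29.  129. ] F [ 1.1 -0.   0. ] w 79.9 g 0.0
up t 12.6 p [526.2  29.  239. ] F [-0.1  0.9 -0.7] w 79.9 g 0.0
at cap t 14.78 p [421.1 221.5  20.8] F [ 0.1  0.1 -0.6] w 79.7 g 0.0
gripped t 15.19 p [421.3 221.6  21.2] F [-1.  -1.6  6.2] w 44.7 g 102.2
lifted t 16.44 p [420.  220.9 238.8] F [ 0.8 -0.4 -0.9] w 44.7 g 101.8
over t 17.84 p [ 531.9 -134.9  279.7] F [ 0.6  0.2 -0.7] w 44.5 g 101.8
capL 258 4 [ 523. -114.  261.] [ 537. -111.  262.]
capL 264 7 [ 525. -114.  264.] [ 539. -112.  270.]
capL 270 7 [ 525. -124.  270.] [ 561. -112.  276.]
capL 276 9 [ 527. -122.  277.] [ 559. -111.  281.]
capL 282 7 [ 527. -124.  282.] [ 562. -112.  287.]
capL 288 10 [ 526. -123.  288.] [ 560. -111.  294.]
capL 294 11 [ 527. -128.  294.] [ 559. -112.  300.]
capS 108 68 [497.   1. 108.] [548.  56. 114.]
capS 114 26 [507.  12. 114.] [532.  45. 120.]
capS 120 24 [507.  16. 120.] [533.  45. 126.]
capS 126 21 [506.  15. 126.] [532.  45. 132.]
capS 132 24 [507.  15. 133.] [531.  45. 138.]
capS 138 24 [507.  14. 138.] [528.  45. 144.]
capS 144 57 [509.  12. 144.] [538.  44. 150.]
capS 150 18 [514.  20. 150.] [537.  39. 152.]
```

View pics/s2.png

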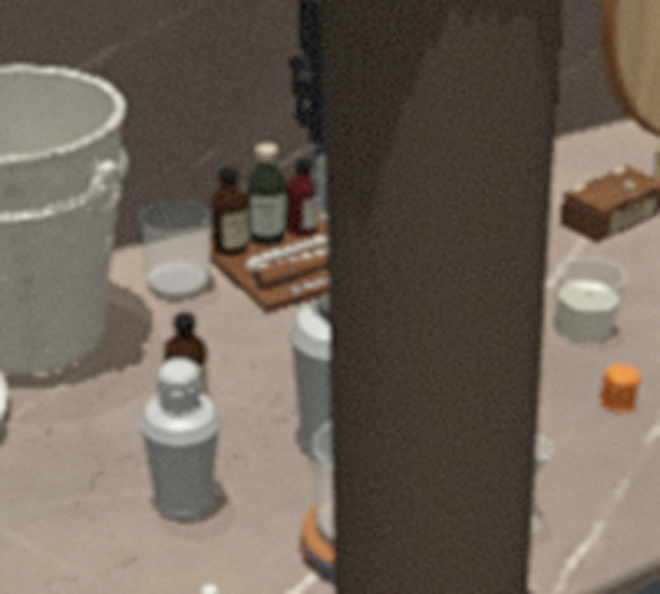

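The small cap at (180,385) sits squarely on its shaker, top at about 150 mm as it should be. The large cap is held with its left edge at y≈-111.5, so it is centred. Pressing it on.

Run:
```python
from act import *
bot.move_l([532,-135.8,205],feed=200);bot.move_l([532,-135.8,183],feed=60);state("pre")
press(532,-135.8,183,165.5,13)
bot.pause(.5);state("end")
```

```text
pre t 18.98 p [ 531.8 -135.8  182.8] F [-0.  -1.1 -1.5] w 45.0 g 101.8
cmd 182 z 182.2 F [ 0.4 -0.   0.1]
cmd 181 z 181.0 F [ 0.1  0.5 -1.1]
cmd 180 z 179.9 F [ 0.3 -1.5 -0.3]
cmd 179 z 179.0 F [ 1.2 -0.4 -2. ]
cmd 178 z 178.0 F [ 0.6 -0.3 -0.8]
cmd 177 z 176.9 F [ 0.2  0.1 -1.1]
cmd 176 z 176.3 F [ 1.  -1.1  1.1]
cmd 175 z 175.8 F [ 1.5 -0.5  5.1]
cmd 174 z 175.1 F [ 1.7 -1.4  7.1]
cmd 173 z 174.4 F [ 1.7 -0.9  8.1]
cmd 172 z 172.5 F [ 1.2 -0.5  1.8]
cmd 171 z 169.4 F [-0.3  0.2 -5.4]
cmd 170 z 169.4 F [-0.4 -0.8 -5. ]
cmd 169 z 169.3 F [-3.1  0.5  2.1]
cmd 168 z 169.4 F [-5.2  0.6  7.5]
cmd 167 z 169.4 F [-6.3  0.6 13.2]
cmd 166 z 169.3 F [-7.5  1.8 18.2]
cmd 165 z 169.3 F [-8.1  1.3 24.7]
end t 23.98 p [ 532.6 -136.2  169.4] F [-8.   1.5 24.2] w 44.7 g 106.2
```

Run:
```python
from act import *
import cv2
bot.move_l([532.8,-136,166.7],feed=20);bot.pause(.5);state("hold")
a=np.hstack([cv2.resize(capture(n)["color"][r:r+160,u:u+160],None,fx=2.5,fy=2.5,interpolation=cv2.INTER_CUBIC) for n,r,u in(("top",130,250),("scene",100,250))]);cv2.imwrite("pics/fin.png",a)
```

```text
hold t 24.73 p [ 533.1 -136.2  169.5] F [-5.7  1.1 17. ] w 44.8 g 105.2
```

View pics/fin.png

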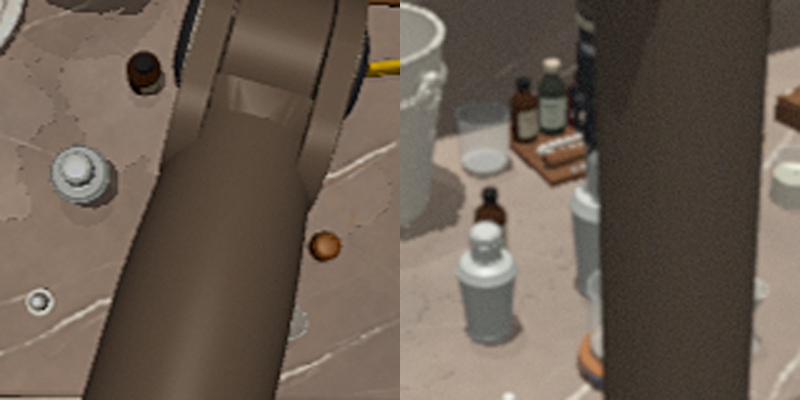

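The small shaker stands upright and closed at (80,172) and (487,280). The large one, partly hidden at (587,235), is upright with its cap flush under the fingers. The press reads 17 N.

```bash
python3 -c "
from bench import bot
print(bot.finish_job())"
```

```text
the job is handed in; nothing more can be done
None
```

Both caps clicked home and read flush on their shakers, and I handed the job in at about 25 s with the large cap still gripped and pressed down at about 17 N (a bit over the 10 N asked); no verdict was returned.

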